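Set up the stress viewer: lay the sample block down and set the polariser to 45 degrees

ROBOT

A 6-joint arm with a two-finger parallel gripper is mounted at the origin on the work surface. World frame = base frame: x ahead of the robot, y to its left, z up, the work surface at z = 0. Lengths are in mm, angles in rad, forces in N, time in s.
With the tool pointing down it reaches from about 275 to 825 mm from the base axis. Payload 5.2 kg.
Tool frame: the origin (TCP) lies at the very end of the fingers, on their centre line; the grasp point (between the pads) lies 19 mm behind it; z points along the fingers, y is the direction in which the jaws open and shut (so a half turn about z gives the same grasp; the last joint's range is limited). The gripper opens to 93 mm and grips with 3 to 60 N. Pads are 15 mm wide; open, the fingers measure 128 mm over their backs; the gripper's body (75 mm by 188 mm) begins 65 mm behind the grasp point.
Start: joints at [-1.395, 0.259, 1.535, -0, 1.348, -0.203], TCP at [203.414, -511.007, 218.653] pointing down, gripper open.
Joint ranges: [-3.14, 3.14], [-0.91, 2.08], [0.19, 2.58], [-1.22, 4.36], [0.22, 2.71], [-3.12, 3.12]. Speed limits (rad/s): [2.57, 2.57, 3.14, 3.14, 3.14, 3.14].

INTERFACE

Orientations are given as [roll, pitch, yaw] about the fixed x, y, z axes, in that order (R = Rz(yaw) Ry(pitch) Rx(roll)).
In Python, from bench import robot gives the robot as it stands. The module is installed in compiled form; this text tells all that it offers. Calls block until the motion is done:
- robot.move_ptp(position, orientation): joint-space move of the TCP to a pose.
- robot.move_linear(position, ori=None, speed=150, f_stop=None): straight line of the TCP; ori=None keeps the orientation; speed is the mean speed in mm/s. With f_stop (N) it stops when the force on the tool has changed by that much, and returns True; else False.
- robot.move_j(angles): joint-space move.
- robot.move_gripper(opening): opening from 0.0 (shut) to 1.0 (fully open); the grip force is fixed at half the most; returns when the fingers have stopped.
- robot.sleep(seconds).
- robot.inverse_kinematics(position, orientation): joint angles nearest the present ones, or None.
- robot.get_image(name): name is "scene" or "top" or "wrist"; returns a dict with "img" (384x512x3 uint8, blue, green, red), "fovy" (degrees; the focal length in pixels is half the picture's height over the tangent of half this angle, whatever the lens; pixels are square), "cx", "cy" (the principal point, pixels), "eye" and "orientation" of the camera in the world. Camera axes: x right, y down, z forward; pixel columns grow to the right and rows downward; lengths in mm; the calibration is good to about 2 mm. The wrist camera is an equidistant fisheye: a pixel r from the principal point sees the ray r / f radians off the axis. A picture is of the moment at which its call begins. There is no depth.
A pose or a line that the arm cannot do raises robot.MotionError and nothing moves.
- robot.hand_in(): hands the job in, once; it reports no verdict.
Readings, each from a call of its own:
- robot.current_t(): time.
- robot.current_qpos(): joint angles.
- robot.current_joint_vel(): joint speeds.
- robot.current_joint_efforts(): joint torques, N m.
- robot.current_tcp_pos(): TCP position.
- robot.current_eef_rot(): TCP orientation.
- robot.current_contact_force(): force on the tool from outside, world axes, zero at the start.
- robot.current_ft_torque(): the same for the moment, N m.
- robot.current_gripper_width(): opening from 0.0 (shut) to 1.0 (fully open).
Only numpy, scipy, OpenCV 4.12 (cv2) and the standard library are available. Lean on these libraries where they do the work, as an engineer would, in place of code of your own. Each camera call takes 0.05 s, during which the arm holds its last target.

TASK

Get the stress viewer ready: tip the tall amber block over the step so that it lies flat on its side on the raised white-panelled part of the viewing bed, and turn the black polariser ring until its scale reads 45 degrees at the index line. Do not disturb the other things on the bench.

Things in the scene. Friction and masses are not known exactly. Their poses are not given: they have to be found in the camera images.
- mount: Fixed grey round housing of the rotary polariser mount, screwed to the bench, 196 mm dia at the foot, 190 mm dia above, rim top 46 mm above the bench. Origin: centre of its underside. Its +x axis points from its centre to the black index line on the rim.
- mount_centre (a point): The vertical turning axis of the ring, at the ring's flat top face, 50 mm above the bench.
- index_line (a point): Outer end of the fixed black index line (radial, on the housing's rim just outside the ring, 46 mm above the bench, 95 mm from the turning axis).
- zero_line (a point): Outer end of the scale's zero line on the ring, 81 mm from the turning axis, 50 mm above the bench. White scale lines at the ring's edge cover one half only: from zero counter-clockwise (seen from above) to 180 degrees; thin 15 mm ones every 15 degrees, thick 30 mm ones every 45 degrees; the zero line has a round white dot at its inner end.
- ring (a joint): Reading of the scale at the index line, rad (0 = zero line at the index; 45 degrees = 0.785). Grows as the ring turns clockwise seen from above; travel -0.3 to 3.3; starts above 1.3. The ring is a black disc, 164 mm dia, lying flat, top face 50 mm above the bench, turning about the vertical. Friction about 0.08 N m (1.3 N at the post): it stays where it is left.
- post_top (a point): Centre of the top end of the ring's thumb post: a steel pin, 12 mm dia, standing 30 mm up from the ring's top face (50 to 80 mm above the bench), 64 mm from the turning axis, in the half without scale: 90 degrees clockwise from the zero line seen from above. It turns with the ring and may be pushed or gripped.
- bed: Fixed aluminium viewing bed, 200 (x) x 120 (y) mm. Origin: centre of its underside, on the bench. A low ledge, top 12 mm above the bench, from x = -100 to -40 mm; the rest, x = -40 to +100 mm, is the raised bed, top 20 mm up, with a white panel. The 8 mm step at x = -40 faces -x: a stop for the block's foot. +x points from ledge to raised bed.
- block_centre (a point): Centre (half-way up) of the tall loose amber plastic block, 45 x 45 x 110 mm tall, 0.17 to 0.34 kg. It starts upright on the ledge, foot 1 to 7 mm from the step, square to the bed within 5 degrees. z axis: along its length. Pushed near its top towards the bed's +x, its foot butts the step and it tips over onto the raised bed.
- jar_centre (a point): Small amber jar with white cap, 46 dia x 60 high mm, loose bystander; this point: its centre, half-way up.
- dish_centre (a point): Clear covered dish, 90 dia x 18 high mm, loose bystander; this point: its centre, half-way up.
- short_block_centre (a point): Short amber plastic block, 45 x 45 x 50 high mm, loose bystander; this point: its centre, half-way up.
- wash_bottle_centre (a point): White bottle, 60 dia x 150 high mm, loose bystander; this point: its centre, half-way up.
- beaker_centre (a point): Glass beaker, 70 dia x 85 high mm, loose bystander; this point: its centre, half-way up.
- collar_centre (a point): Aluminium spare collar, 60 dia x 16 high mm, loose bystander; this point: its centre, half-way up.
- tray_centre (a point): Steel tray, 160 x 100 x 30 high mm, loose bystander; this point: its centre, half-way up.
There are look-alikes about, which are no part of the job. Leave any red look-alike of the mount alone.

How it is judged (in metres and radians):
At the end, for the whole second after the job is handed in: Ring at 45 degrees within 4 (0.07 rad), still; tall block lying flat (within 4 degrees) on a long side on the raised bed: centre 37 to 48 mm above the bench, -30 to +45 mm along the bed's x and within 37 mm across, from the bed's origin; other things within 30 mm of their starts (value of joint ring between 0.715 and 0.855 rad and velocity of joint ring between -0.02 and 0.02 rad/s and angle between block_centre's own z axis and vertical between 1.5 and 1.64 rad and x of block_centre in the frame of bed between -0.03 and 0.045 m and y of block_centre in the frame of bed between -0.037 and 0.037 m and z of block_centre in the frame of bed between 0.037 and 0.048 m); the robot touches nothing.
It fails at once if a bystander is moved by more than 30 mm (distance of any of jar_centre, dish_centre, short_block_centre, wash_bottle_centre, beaker_centre, collar_centre, tray_centre from where it was at the start of the episode above 0.03 m).
It also fails if it takes over 48 s, if anything falls off the work surface, if the arm or the gripper's body presses on something with over 40 N, if the wrist force passes 120 N, or if a joint passes its speed limit or range.

## Working session

There is one attempt and no reset: what is moved stays moved. The work goes in short steps, each a Python script; the robot and the scene stay as the last script left them, time stands still between calls to the robot, and variables do not carry over. Pictures are saved under pics/ and viewed, and the job is handed in when it is done.

```bash
mkdir -p pics; cat > h.py <<'E'
import numpy as np, cv2
from bench import robot
from scipy.spatial.transform import Rotation as R
def rot(o):
    o=np.array(o,float)
    return o if o.shape==(3,3) else R.from_euler('xyz',o).as_matrix() if o.size==3 else R.from_quat(o).as_matrix()
def ray(c,u,v,wrist=False):
    f=c["img"].shape[0]/2/np.tan(np.radians(c["fovy"])/2)
    x,y=(u-c["cx"]),(v-c["cy"])
    if wrist:
        r=np.hypot(x,y); t=r/f; d=np.array([np.sin(t)*x/max(r,1e-9),np.sin(t)*y/max(r,1e-9),np.cos(t)])
    else: d=np.array([x/f,y/f,1])
    return np.array(c["eye"],float),rot(c["orientation"])@d
def onz(c,u,v,z,wrist=False):
    e,d=ray(c,u,v,wrist); return e+d*(z-e[2])/d[2]
def proj(c,p):
    f=c["img"].shape[0]/2/np.tan(np.radians(c["fovy"])/2)
    q=rot(c["orientation"]).T@(np.array(p,float)-np.array(c["eye"]))
    return c["cx"]+f*q[0]/q[2],c["cy"]+f*q[1]/q[2]
E
python3 - <<'E'
from h import *
for n in ["scene","top","wrist"]:
    c=robot.get_image(n); print(n,{k:v for k,v in c.items() if k!="img"})
    cv2.imwrite(f"pics/{n}0.png",cv2.resize(c["img"],None,fx=1.5,fy=1.5,interpolation=cv2.INTER_CUBIC))
print(robot.current_t(),robot.current_eef_rot())
E
```

```text
scene {'fovy': 54.124910815335134, 'cx': 254.40862255759546, 'cy': 192.27472095556058, 'eye': array([1133.41084827,   -6.15846915, 1050.4390582 ]), 'orientation': array([-2.61591451,  0.00747942,  1.57649156])}
top {'fovy': 47.80818081917427, 'cx': 255.14563051890423, 'cy': 187.18516321154547, 'eye': array([ 321.45888479,  -11.87231145, 1589.5603598 ]), 'orientation': array([-2.99385625, -0.01341066, -1.56537388])}
wrist {'fovy': 65.70646984690485, 'cx': 257.3396443516741, 'cy': 195.2978837330781, 'eye': array([ 264.30391326, -486.62984943,  383.632168  ]), 'orientation': array([ 2.90190860e+00,  2.73648691e-03, -1.19166105e+00])}
0.15 [-3.14027201e+00 -2.99272547e-04  3.78803228e-01]
```

View pics/top0.png

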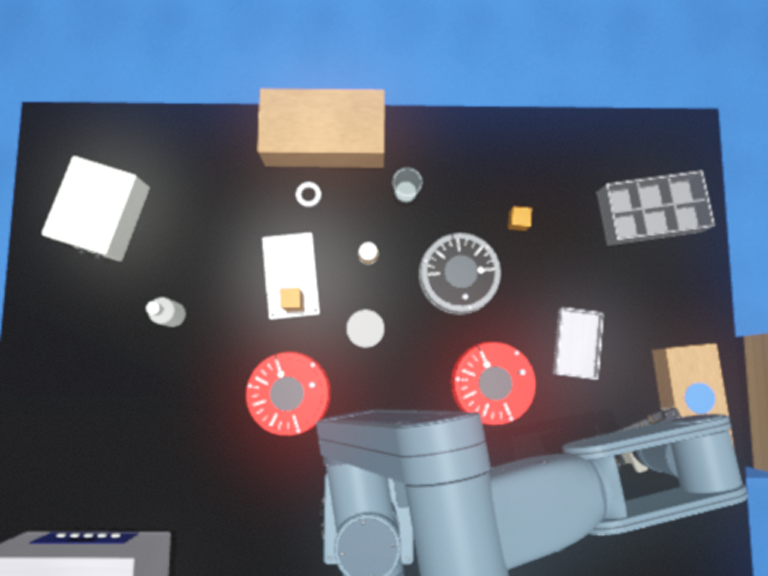

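View pics/scene0.png

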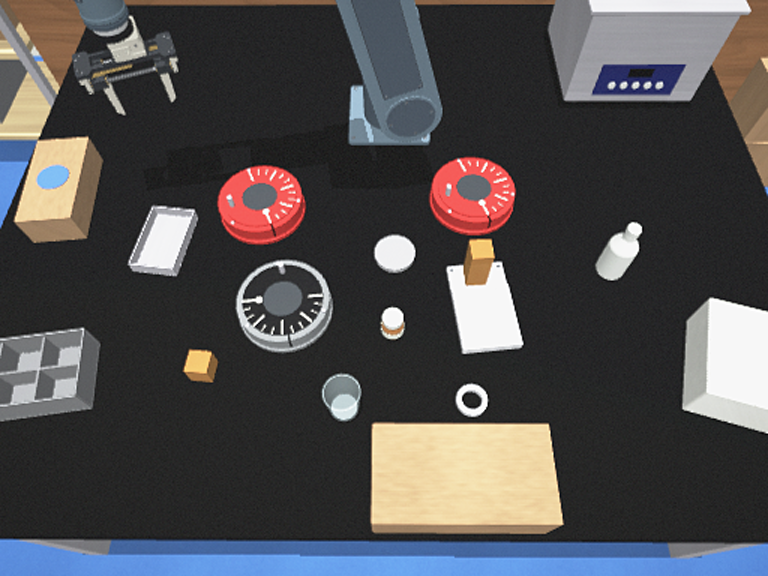

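The top view shows the candidates (pixels in the 1.5x picture):
- **Mount:** the black ring in the grey housing is at (460,272). The red look-alikes are at (288,393) and (494,383), and I leave those alone.
- **Amber block:** the tall one is on the bed's ledge at (290,298). The short block is at (520,217) and the jar at (368,252).

I choose the grey mount and the block on the bed, and check both in close crops.

```bash
python3 - <<'E'
from h import *
c=robot.get_image("top"); s=robot.get_image("scene")
def cr(im,x0,x1,y0,y1,k): return cv2.resize(im[y0:y1,x0:x1],(k*(x1-x0),k*(y1-y0)),interpolation=cv2.INTER_CUBIC)
a=cr(c["img"],270,345,145,220,5); b=cr(c["img"],165,225,145,220,5)
cv2.imwrite("pics/crop1.png",np.hstack([a,b]))
a=cr(s["img"],150,228,165,240,5); b=cr(s["img"],290,355,155,240,5)
H=425; z=np.zeros((H,a.shape[1]+b.shape[1],3),np.uint8); z[:a.shape[0],:a.shape[1]]=a; z[:b.shape[0],a.shape[1]:]=b
cv2.imwrite("pics/crop2.png",z)
# masks
im=c["img"]; hsv=cv2.cvtColor(im,cv2.COLOR_BGR2HSV)
m=cv2.inRange(hsv,(8,120,100),(25,255,255))
n,l,st,ce=cv2.connectedComponentsWithStats(m)
for i in range(1,n):
    if st[i,4]>20: print("amber top",st[i],ce[i],onz(c,*ce[i],120)[:2],onz(c,*ce[i],50)[:2])
m=cv2.inRange(hsv,(0,0,170),(180,50,255))
n,l,st,ce=cv2.connectedComponentsWithStats(m)
for i in range(1,n):
    if st[i,4]>60:
        cn=cv2.findContours((l==i).astype(np.uint8),cv2.RETR_EXTERNAL,cv2.CHAIN_APPROX_NONE)[0][0]
        r=cv2.minAreaRect(cn); bx=cv2.boxPoints(r)
        print("white",st[i],r,[onz(c,*p,20)[:2].round(0).tolist() for p in bx])
E
```

```text
amber top [339 137  16  17 237] [346.61181435 145.08860759] [ 691.20870473 -348.87875462] [ 708.82110644 -364.93148146]
white [173  59  84  11 100] ((214.511474609375, 63.54832458496094), (83.10240936279297, 9.902896881103516), 0.6902771592140198) [[1012.0, 284.0], [1052.0, 285.0], [1051.0, -33.0], [1011.0, -32.0]]
white [  28  104   71   69 3112] ((63.450496673583984, 138.0049591064453), (55.57977294921875, 59.31772994995117), 20.854455947875977) [[666.0, 808.0], [879.0, 747.0], [804.0, 549.0], [593.0, 613.0]]
white [197 121  17  17 154] ((205.00003051757812, 129.00001525878906), (15.55634880065918, 15.55634880065918), 45.0) [[773.0, 198.0], [816.0, 158.0], [774.0, 116.0], [731.0, 156.0]]
white [264 121  14  13 136] ((270.2500305175781, 127.2500228881836), (12.020814895629883, 12.727920532226562), 45.0) [[781.0, -54.0], [816.0, -88.0], [784.0, -120.0], [749.0, -86.0]]
white [447 122  15  16 174] ((453.8846435546875, 128.42306518554688), (15.297059059143066, 12.551432609558105), 78.69007110595703) [[808.0, -751.0], [818.0, -798.0], [760.0, -806.0], [750.0, -759.0]]
white [425 124  20
[... 2535 characters left out ...]
 9  58 283] ((220.27476501464844, 345.55987548828125), (7.997230529785156, 56.98026657104492), 1.5074357986450195) [[-95.0, 101.0], [95.0, 99.0], [94.0, 71.0], [-96.0, 74.0]]
white [259 319  16  56 307] ((268.1153259277344, 346.0292663574219), (56.433067321777344, 9.782781600952148), 79.79602813720703) [[88.0, -45.0], [94.0, -79.0], [-91.0, -114.0], [-97.0, -80.0]]
white [294 322  20  62 577] ((303.137939453125, 352.8448486328125), (62.00804901123047, 14.130999565124512), 84.14398956298828) [[76.0, -167.0], [81.0, -216.0], [-124.0, -235.0], [-129.0, -187.0]]
white [   0  372   90   12 1072] ((44.5, 377.5), (11.0, 89.0), 90.0) [[-90.0, 837.0], [-90.0, 534.0], [-125.0, 532.0], [-126.0, 834.0]]
```

View pics/crop1.png

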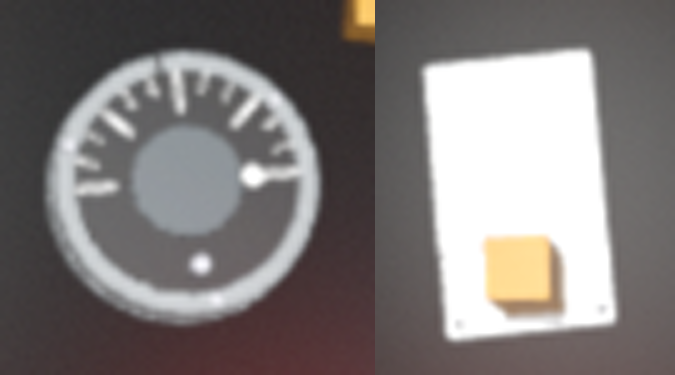

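View pics/crop2.png

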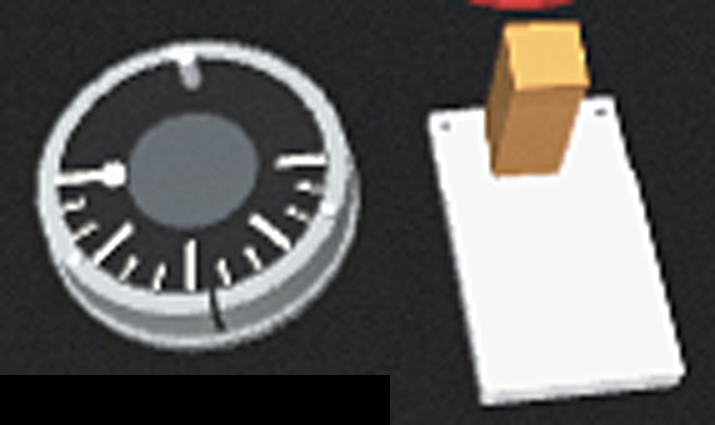

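The crops confirm both choices. The grey mount's index line is at about (302,157) in raw top pixels, its zero dot at (320.6,180) and the post at about (310,197). The tall block's foot stands on the end of the bed with the two screws, which is the ledge. Now I'll measure both in two views.

```bash
cat > meas.py <<'E'
from h import *
def tri(c1,p1,c2,p2):
    e1,d1=ray(c1,*p1);e2,d2=ray(c2,*p2)
    d1=d1/np.linalg.norm(d1);d2=d2/np.linalg.norm(d2)
    st=np.linalg.lstsq(np.c_[d1,-d2],e2-e1,rcond=None)[0]
    a,b=e1+st[0]*d1,e2+st[1]*d2
    return ((a+b)/2).round(1),round(float(np.linalg.norm(a-b)),1)
E
python3 - <<'E'
from meas import *
c=robot.get_image("top"); s=robot.get_image("scene")
T=lambda x,y:(270+(x+.5)/5-.5,145+(y+.5)/5-.5)
TB=lambda x,y:(165+(x-375+.5)/5-.5,145+(y+.5)/5-.5)
S=lambda x,y:(150+(x+.5)/5-.5,165+(y+.5)/5-.5)
SB=lambda x,y:(290+(x-390+.5)/5-.5,155+(y+.5)/5-.5)
P=lambda n,a,b,z:print(n,tri(c,a,s,b),"top@z",onz(c,*a,z)[:2].round(1),"scene@z",onz(s,*b,z)[:2].round(1))
P("dot",T(253,176),S(114,173),50)
P("zero outer",T(299,172),S(60,180),50)
P("180 outer",T(78,189),S(326,159),50)
P("90 outer",T(178,66),S(190,289),50)
P("index",T(158,58),S(214,293),46)
P("post",T(201,263),S(187,57),80)
P("disc centre",T(186,180),S(194,171),50)
P("blk top c",TB(517,268),SB(546,55),122)
P("bed far left",TB(423,65),SB(482,391),20)
P("bed far right",TB(592,50),SB(684,374),20)
P("bed near l",TB(447,340),SB(430,112),12)
P("bed near r",TB(616,322),SB(614,97),12)
P("blk top far-left/right",TB(484,238),SB(516,88),122)
P("..",TB(549,236),SB(588,83),122)
for q in [(490,174),(560,174)]: print("blk foot front",onz(s,*SB(*q),12).round(1),onz(s,*SB(*q),20).round(1))
for x,y in [(484,238),(549,236),(550,300),(487,302)]: print(onz(c,*TB(x,y),122)[:2].round(1))
E
```

```text
dot (array([ 579.1, -266. ,   52.3]), 0.8) top@z [ 579.4 -266. ] scene@z [ 577.8 -267. ]
zero outer (array([ 582.6, -299.4,   49.8]), 0.1) top@z [ 582.6 -299.3] scene@z [ 582.8 -299.4]
180 outer (array([ 568.7, -138.6,   51.4]), 1.4) top@z [ 568.9 -139.5] scene@z [ 567.8 -138.1]
90 outer (array([ 658.8, -211.9,   56. ]), 0.0) top@z [ 660.1 -212.7] scene@z [ 655.9 -213.1]
index (array([ 663.5, -196.8,   60.6]), 0.2) top@z [ 666.8 -198.7] scene@z [ 656.6 -199.5]
post (array([ 512.2, -223.8,   78.8]), 0.5) top@z [ 512.1 -223.3] scene@z [ 513.  -223.7]
disc centre (array([ 576.2, -217.9,   49.7]), 0.8) top@z [ 576.1 -217.5] scene@z [ 576.4 -218.3]
blk top c (array([500.8, 181.4, 119. ]), 0.1) top@z [500.5 181.1] scene@z [502.8 180.8]
bed far left (array([665.3, 206.1,  15. ]), 123.3) top@z [663.4 267.8] scene@z [675.1 143.2]
bed far right (array([678.7, 193.7,  73.5]), 113.8) top@z [675.8 143.4] scene@z [663.7 264.7]
bed near l (array([463.1, 184.3,  10.6]), 120.6) top@z [460.7 245.1] scene@z [473.1 123.5]
bed near r (array([482.8, 175.6,  57.5]), 116.4) top@z [474.7 122.4] scene@z [461.3 244.7]
blk top far-left/right (array([520.6, 183.8, 115.1]), 42.2) top@z [520.9 204.1] scene@z [526.3 161.2]
.. (array([525.2, 180.8, 127.3]), 43.2) top@z [522.6 159.9] scene@z [522.7 203.8]
blk foot front [520.1 159.5  12. ] [524.9 158.2  20. ]
blk foot front [520.1 204.3  12. ] [524.8 202.6  20. ]
[520.9 204.1]
[522.6 159.9]
[478.7 158.1]
[477.1 200.8]
```

The two views agree to 1–2 mm:
- **Ring:** centre about (576,-218). The post is 64.1 mm out, as it should be. The scale reads about 98°, so it has to turn about 53° counter-clockwise.
- **Bed:** origin about (568.7,194.7), yaw about 6°.
- **Block:** 6 mm from the step, at bed y = -7.

I do the ring first.

```bash
python3 - <<'E'
from h import *
C=np.array([576,-218.2]); a0=184.65; da=52.8
def pose(a,z,r=64): 
    t=np.radians(a); return [C[0]+r*np.cos(t),C[1]+r*np.sin(t),z],[np.pi,0,np.radians(a-180)]
for a in (a0,a0+da):
    print(robot.inverse_kinematics(*pose(a,58)))
t0=robot.current_t()
robot.move_gripper(0.43)
robot.move_ptp(*pose(a0,150)); print(robot.current_t()-t0)
print(robot.move_linear(pose(a0,58)[0],speed=100,f_stop=8), robot.current_tcp_pos())
robot.move_gripper(0.0); print("w",robot.current_gripper_width()*93, robot.current_contact_force())
for k in range(1,7):
    p,o=pose(a0+da*k/6,58); robot.move_linear(p,o,speed=40)
print(robot.current_t()-t0,robot.current_tcp_pos(),robot.current_contact_force(),robot.current_gripper_width()*93)
E
```

```text
[-6.10859947e-01  4.30966315e-01  1.71557002e+00 -4.44089210e-16
  9.95056316e-01  8.78778569e-01]
[-6.49502594e-01  5.02268872e-01  1.59258652e+00 -4.44089210e-16
  1.04673727e+00 -8.13979223e-02]
2.5583
False [ 512.68073338 -223.75025442   58.63299058]
w 11.358317946838367 [-1.23219335 -0.18554374  1.92859   ]
6.550000000000001 [ 541.87820916 -271.48489936   58.17769843] [4.3991417  3.4819562  4.61639355] 10.943205260136352
```

```bash
python3 - <<'E'
from h import *
robot.move_gripper(0.43)
p=np.array(robot.current_tcp_pos()); 
robot.move_linear([p[0],p[1],200],speed=200)
print(robot.current_t())
# go to view position back from ring toward base
robot.move_ptp([500,60,230],[np.pi,0,np.radians(6)])
print(robot.current_t())
for n in ["scene","top","wrist"]:
    c=robot.get_image(n)
    x0,x1,y0,y1={"scene":(150,228,165,240),"top":(270,345,145,220),"wrist":(0,512,0,384)}[n]
    k=7 if n!="wrist" else 1.5
    cv2.imwrite(f"pics/{n}1.png",cv2.resize(c["img"][y0:y1,x0:x1],None,fx=k,fy=k,interpolation=cv2.INTER_CUBIC))
E
```

```text
8.4333
9.7333
```

View pics/top1.png

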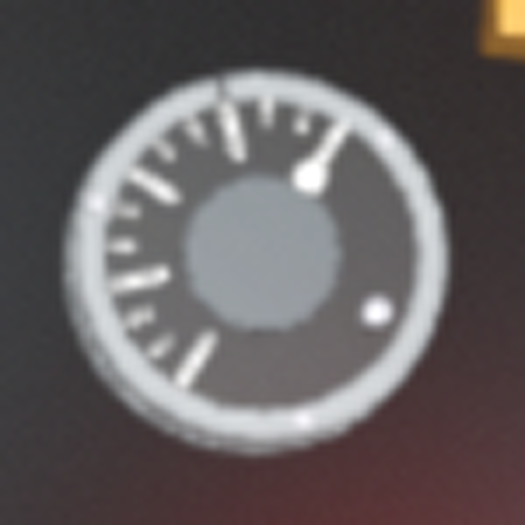

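View pics/scene1.png

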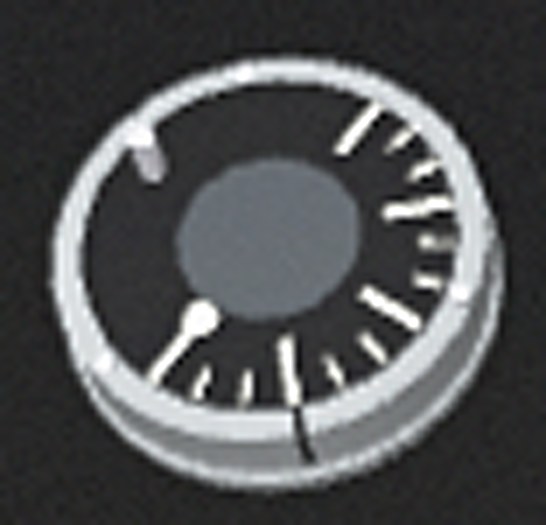

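View pics/wrist1.png

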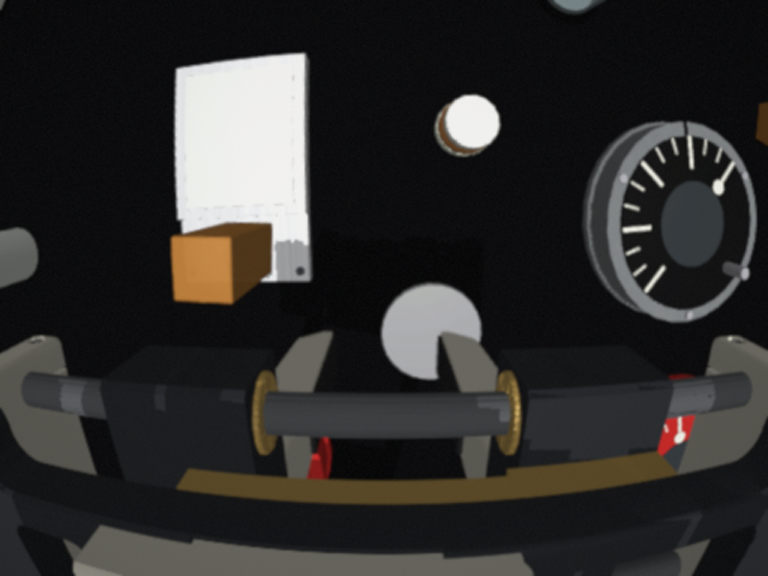

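In all three views the thick 45° line meets the index line: top (232,115) against (222,88), scene (290,370) against (303,430), and wrist (690,150) against (686,128). The block stands untouched. I'll put numbers on the ring reading, then tip the block.

```bash
python3 - <<'E'
from h import *
c=robot.get_image("top"); s=robot.get_image("scene"); w=robot.get_image("wrist")
T=lambda x,y:(270+(x+.5)/7-.5,145+(y+.5)/7-.5)
S=lambda x,y:(150+(x+.5)/7-.5,165+(y+.5)/7-.5)
W=lambda x,y:((x+.5)/1.5-.5,(y+.5)/1.5-.5)
for n,im,F,z0,z1,idx,wr in [("top",c,T,(346,126),(183,382),(221,88),0),("scene",s,S,(153,381),(377,105),(297,410),0),("wrist",w,W,(732,163),(649,291),(686,127),1)]:
    Z=onz(im,*F(*z0),50,wr)[:2];E=onz(im,*F(*z1),50,wr)[:2];I=onz(im,*F(*idx),46,wr)[:2]
    C=(Z+E)/2; a=lambda v:np.degrees(np.arctan2(v[1],v[0]))
    print(n,C.round(1),np.linalg.norm(Z-E).round(1),"zero",a(Z-E).round(1),"idx",a(I-C).round(1),np.linalg.norm(I-C).round(1),"reading",(a(I-C)-a(Z-E)).round(1))
B=np.array([568.7,194.7]);y=np.radians(6)
def b(x,yy,z): return [B[0]+x*np.cos(y)-yy*np.sin(y),B[1]+x*np.sin(y)+yy*np.cos(y),z]
o=[np.pi,0,y]
robot.move_gripper(0.2)
robot.move_ptp(b(-128,-6.6,160),o); robot.move_linear(b(-128,-6.6,104),speed=150)
print(robot.current_tcp_pos(),robot.current_t())
cc=robot.get_image("wrist")["img"]; cv2.imwrite("pics/pre.png",cv2.resize(cc,None,fx=1.5,fy=1.5))
E
```

```text
top [ 575.6 -219.8] 159.4 zero -32.6 idx 13.7 90.2 reading 46.3
scene [ 576.  -219.8] 161.7 zero -31.6 idx 13.4 82.6 reading 44.9
wrist [ 575.6 -218.3] 157.5 zero -30.7 idx 13.4 90.2 reading 44.0
[443.46679005 173.97368605 104.78673991] 11.7833
```

View pics/pre.png

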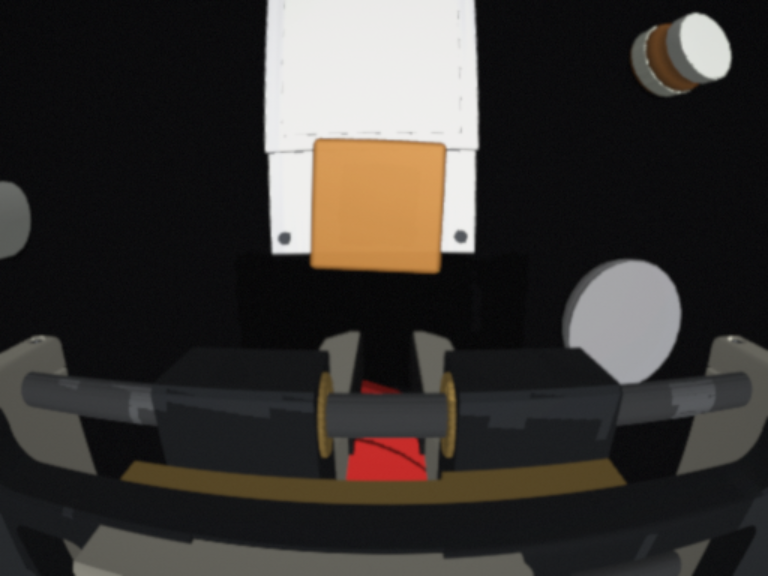

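The reading is 46.3°, 44.9° and 44.0° in the three views, mean 45°, so the ring is done. The fingers (columns 320–455) sit squarely behind the block (311–445). Pushing now.

```bash
python3 - <<'E'
from h import *
B=np.array([568.7,194.7]);y=np.radians(6)
def b(x,yy,z): return [B[0]+x*np.cos(y)-yy*np.sin(y),B[1]+x*np.sin(y)+yy*np.cos(y),z]
print(robot.move_linear(b(-70,-6.6,104),speed=50,f_stop=20),robot.current_contact_force())
print(robot.move_linear(b(-46,-6.6,104),speed=50,f_stop=20),robot.current_contact_force(),robot.current_tcp_pos())
robot.sleep(0.4)
for n in ["scene","top","wrist"]:
    c=robot.get_image(n)
    x0,x1,y0,y1={"scene":(280,370,140,240),"top":(160,260,140,220),"wrist":(0,512,0,384)}[n]
    k=6 if n!="wrist" else 1.5
    cv2.imwrite(f"pics/{n}2.png",cv2.resize(c["img"][y0:y1,x0:x1],None,fx=k,fy=k,interpolation=cv2.INTER_CUBIC))
print(robot.current_t())
E
```

```text
False [ 0.46289659 -0.78240862  0.17629691]
False [-0.729225    0.23037113  0.0990376 ] [523.54671037 183.28761397 103.72265445]
14.325
```

View pics/scene2.png

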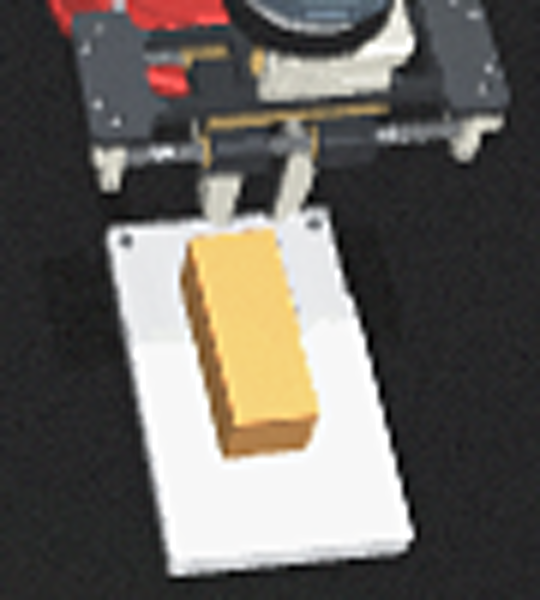

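View pics/wrist2.png

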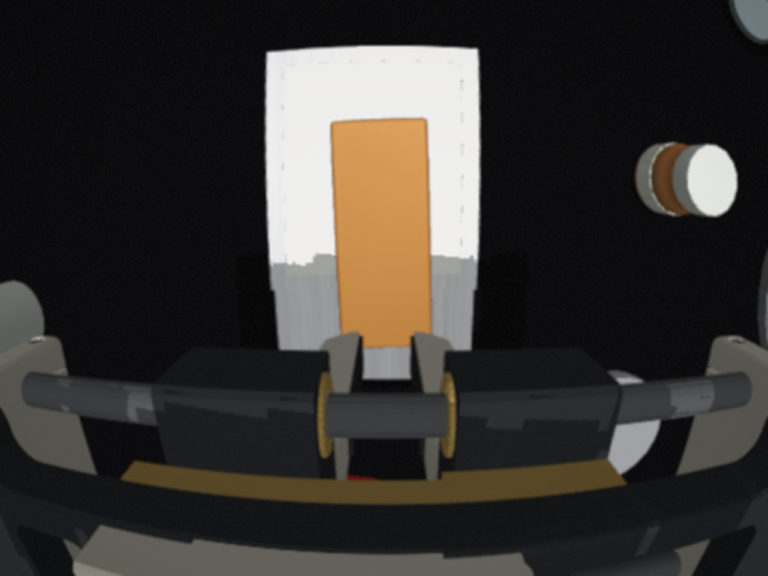

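The block has toppled onto the raised bed: the scene crop shows its top face from (190,240) to (315,415). I retreat and measure position and flatness.

```bash
python3 - <<'E'
from h import *
B=np.array([568.7,194.7]);y=np.radians(6)
def b(x,yy,z): return [B[0]+x*np.cos(y)-yy*np.sin(y),B[1]+x*np.sin(y)+yy*np.cos(y),z]
robot.move_linear(b(-60,-6.6,220),speed=150)
robot.move_ptp(b(-210,-6.6,250),[np.pi,0,y]);robot.sleep(.3)
print(robot.current_t(),robot.current_contact_force())
for n in ["scene","top","wrist"]:
    c=robot.get_image(n)
    cv2.imwrite(f"pics/{n}3f.png",cv2.resize(c["img"],None,fx=1.5,fy=1.5))
    x0,x1,y0,y1={"scene":(290,360,160,240),"top":(165,235,145,220),"wrist":(150,370,0,180)}[n]
    k=7 if n!="wrist" else 3
    cv2.imwrite(f"pics/{n}3.png",cv2.resize(c["img"][y0:y1,x0:x1],None,fx=k,fy=k,interpolation=cv2.INTER_CUBIC))
E
```

```text
16.2083 [-0.38652677 -0.12503479 -0.78471397]
```

View pics/scene3.png

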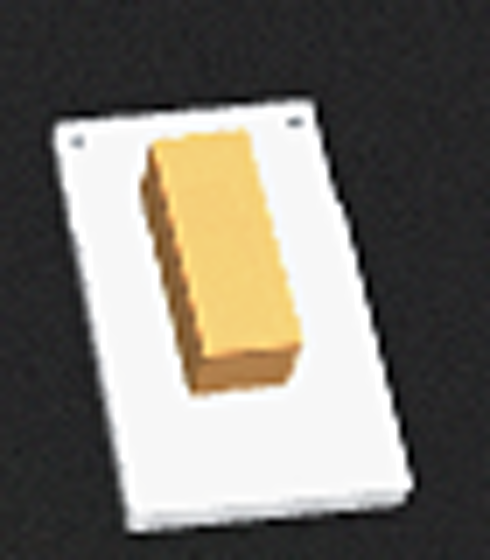

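View pics/top3.png

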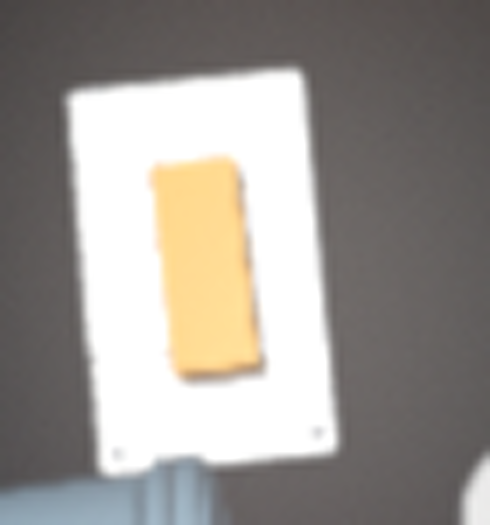

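View pics/wrist3.png

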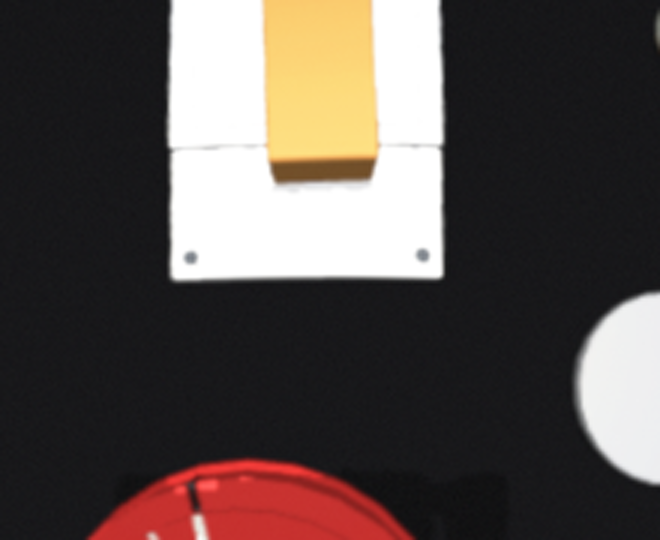

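View pics/scene3f.png

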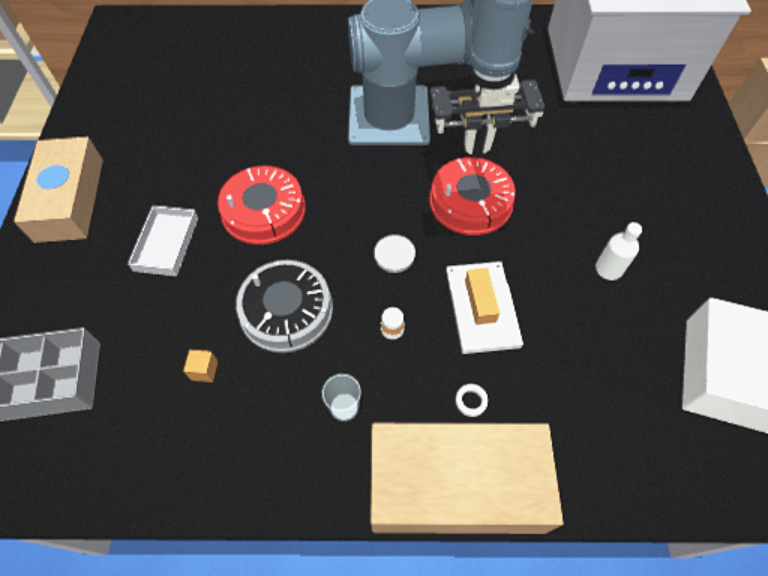

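The block lies on the white panel, with its foot end slightly past the step: in the wrist crop the end is at row 160–180 and the step at row 147. I triangulate the top-face corners for position and tilt.

```bash
python3 - <<'E'
from meas import *
c=robot.get_image("top"); s=robot.get_image("scene")
S=lambda x,y:(290+(x+.5)/7-.5,160+(y+.5)/7-.5)
T=lambda x,y:(165+(x+.5)/7-.5,145+(y+.5)/7-.5)
B=np.array([568.7,194.7]);y=np.radians(6);Rm=np.array([[np.cos(y),np.sin(y)],[-np.sin(y),np.cos(y)]])
ps=[]
for n,t,q in [("far +y",(153,166),(300,347)),("far -y",(238,160),(206,354)),("near +y",(176,375),(248,130)),("near -y",(262,368),(149,138))]:
    p,e=tri(c,T(*t),s,S(*q)); p2=(onz(c,*T(*t),65)[:2]+onz(s,*S(*q),65)[:2])/2
    print(n,p,e,"bed xy@65",(Rm@(p2-B)).round(1), "tri bed",(Rm@(p[:2]-B)).round(1)); ps.append(p)
ps=np.array(ps); m=ps.mean(0); print("centre",(Rm@(m[:2]-B)).round(1),m[2]-22.5,"tilt",np.degrees(np.arctan2(ps[:2,2].mean()-ps[2:,2].mean(),110)))
a=cv2.imread("pics/top0.png");
print(robot.current_joint_vel(),robot.current_t())
E
```

```text
far +y [616.  215.3  59.3] 0.8 bed xy@65 [50.  14.4] tri bed [49.2 15.5]
far -y [619.6 173.5  59.7] 2.5 bed xy@65 [ 49.1 -27.2] tri bed [ 48.4 -26.4]
near +y [508.2 201.5  60.6] 1.4 bed xy@65 [-58.5  12.3] tri bed [-59.5  13.1]
near -y [512.1 157.8  60.1] 0.7 bed xy@65 [-59.  -31.6] tri bed [-60.1 -30.8]
centre [-5.5 -7.1] 37.425 tilt -0.44273130262111887
[-1.04422468e-04 -6.04104468e-03  1.30905174e-03 -8.68325513e-04
 -2.13983760e-04  6.41061466e-05] 16.4583
```

The centre is at bed (-5.5,-7.1), well inside the limits, with a tilt of about 0.4°. The triangulated height of 37.4 mm is below the 42.5 mm a flat block must have. The block spans the step and is level, so I take that as measurement bias. In the scene picture the bystanders are in the same pixels as at the start. Handing in.

```bash
python3 -c "
from bench import robot
robot.hand_in(); print(robot.current_t())"
```

```text
the job is handed in; nothing more can be done
the job is handed in; nothing more can be done
```

The ring is set to about 45° and the tall amber block lies flat on the raised bed. I handed the job in at about 16.5 s of the 48 s allowed.

- **Ring:** I gripped the thumb post and turned the ring about 53° counter-clockwise. The last measured readings were 46.3° (top), 44.9° (scene) and 44.0° (wrist). After the block was tipped I only checked the ring by eye in the scene picture, where it looked unchanged.
- **Block:** I pushed it near its top with the partly closed fingers and it tipped over the step. Its centre is at bed x = -5.5 mm, y = -7.1 mm, with a tilt of about 0.4°.
- **Check that disagreed:** the triangulated height of the block's centre came out at 37.4 mm, only just inside the 37–48 mm limits. A block flat on the panel should read 42.5 mm. I put the difference down to measurement error from small pixels, because the block is level and spans the step.
- **Other things:** the bystanders looked unmoved by eye in the scene picture; I did not measure them. The arm finished clear of everything.

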